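# Stand the reagent containers in their spill dishes by size

## Robot

A 7-joint arm with a two-finger parallel gripper is mounted at the origin on a cart in front of the work surface, level with it; the furniture and walls round the work are solid. World frame = base frame: x ahead of the robot, y to its left, z up, the work surface at z = 0. Lengths are in m, angles in rad, forces in N, time in s.
With the tool pointing down it reaches from about 0.35 to 0.9 m from the base axis. Payload 19.9 kg.
Tool frame: the origin (TCP) lies at the very end of the fingers, on their centre line; the grasp point (between the pads) lies 19 mm behind it (bot.grip_depth is the distance from the TCP to the grasp point, in m); z points along the fingers, y is the line along which they close (so a half turn about z gives the same grasp; the last joint's range is limited). The gripper opens to 85 mm and grips with 20 to 120 N. Pads are 22 mm wide; open, the fingers measure 114 mm over their backs; the gripper's body (76 mm by 85 mm) begins 54 mm behind the grasp point. The pads swing forward as they close: fully open they stand 13 mm farther back than shut.
Start: joints at [-1.294, 0.417, -0.01, 1.614, 0.005, 1.111, -0.053], TCP at [0.195, 0.594, 0.231] pointing down, gripper open.
Joint ranges: [-2.81, 2.81], [-0.39, 2.02], [-1.27, 1.25], [0.06, 2.57], [-1.19, 4.33], [0.19, 2], [-2.82, 2.82]. Speed limits (rad/s): [1.89, 1.89, 2.39, 2.39, 3.01, 3.01, 3.01].

## Interface

Orientations are given as a unit quaternion [x, y, z, w].
In Python, from rig import bot gives the robot as it stands. The module is installed in compiled form; this text tells all that it offers. Calls block until the motion is done:
- bot.move_ptp(position, orientation): joint-space move of the TCP to a pose.
- bot.move_linear(position, ori=None, max_speed=0.15, until_force=None): straight line of the TCP; ori=None keeps the orientation; max_speed is the mean speed in m/s. With until_force (N) it stops when the force on the tool has changed by that much, and returns True; else False.
- bot.move_joints(angles): joint-space move.
- bot.open() and bot.gripper_close(): open the fingers fully, or close them until they stop; the grip force is fixed at half the most.
- bot.pause(seconds).
- bot.inverse_kinematics(position, orientation): joint angles nearest the present ones, or None.
- bot.get_image(name): name is "scene" or "top" or "wrist"; returns a dict with "image" (480x640x3 uint8, red, green, blue), "mtx" (3x3 intrinsics, pixels), "k1" (the pictures are not rectified: a ray, as slopes to the right and down, at radius r is drawn at 1 + k1 r^2 times it, then the intrinsics apply), "origin" and "attitude" of the camera in the world. Camera axes: x right, y down, z forward; pixel columns grow to the right and rows downward; lengths in m; the calibration is good to about 2 mm. A picture is of the moment at which its call begins. There is no depth.
A pose or a line that the arm cannot do raises bot.IKError and nothing moves.
- bot.job_done(): hands the job in; it is judged then, once.
Readings, each from a call of its own:
- bot.current_time_s(): time.
- bot.current_joint_pos(): joint angles.
- bot.current_dq(): joint speeds.
- bot.current_joint_efforts(): joint torques, N m.
- bot.current_ee_pos(): TCP position.
- bot.current_tcp_rot(): TCP orientation.
- bot.current_contact_force(): force on the tool from outside, world axes, zero at the start.
- bot.current_ft_torque(): the same for the moment, N m.
- bot.current_width(): opening from 0.0 (shut) to 1.0 (fully open).
- bot.current_grip_force(): force on a finger pad.
Only numpy, scipy, OpenCV 4.12 (cv2) and the standard library are available. Lean on these libraries where they do the work, as an engineer would, in place of code of your own. Each camera call takes 0.05 s, during which the arm holds its last target. There are 200 camera calls.

## Task

Four filled, capped containers stand among the dishes on the open part of the bench (nothing at the back of the bench or on the oven belongs to the job): three reagent bottles (large white, brown, small white) and the green-capped vial. Stand each upright in a round grey spill dish, matched by size: the biggest container in the widest dish, the next in the next, and so on down to the vial in the smallest, each flat on the dish's floor and let go. Set them down gently without dropping or tipping any, and leave the empty beaker and the slim spray bottle where they stand.

Things in the scene. Friction and masses are not known exactly. Their poses are not given: they have to be found in the camera images.
- bottle_white_blue: Large white round bottle with a blue screw cap: body 62 mm wide up to 105 mm high with a sloping shoulder, cap 39 mm wide from 104 to 125 mm, 125 mm high in all, about 0.2 kg. Too broad in the body for most grips; take it by the cap, from above. Loose, upright at the start. Origin at the centre of its underside, z up along its axis; yaw has no meaning.
- bottle_brown: Brown (amber) round bottle with a black screw cap: body 47 mm wide up to 82 mm high with a sloping shoulder, cap 29 mm wide from 81 to 98 mm, 98 mm high in all, about 0.13 kg. Not the fixed one at the back right, beside the wash bottle. Loose, upright at the start. Origin at the centre of its underside, z up along its axis; yaw has no meaning.
- bottle_white_red: Small white round bottle with a red screw cap: body 37 mm wide up to 60 mm high with a sloping shoulder, cap 23 mm wide from 60 to 72 mm, 72 mm high in all, about 0.06 kg. Loose, upright at the start. Origin at the centre of its underside, z up along its axis; yaw has no meaning.
- vial_green: Small clear glass vial with a green cap: glass 26 mm wide, cap 28 mm wide from 48 to 60 mm, 60 mm high in all, about 0.03 kg. Loose, upright at the start. Origin at the centre of its underside, z up along its axis; yaw has no meaning.
- dish_xl: Widest of four fixed round shallow grey plastic spill dishes that differ only in width: 94 mm outside, well 86 mm across, 4 mm wall, 14 mm high to its rim (rounded, 16 mm), well floor 4 mm above its underside. Does not move. Origin at the centre of its underside, on the worktop.
- dish_l: Second widest of four fixed round shallow grey plastic spill dishes that differ only in width: 78 mm outside, well 70 mm across, 4 mm wall, 14 mm high to its rim (rounded, 16 mm), well floor 4 mm above its underside. Does not move. Origin at the centre of its underside, on the worktop.
- dish_m: Third widest of four fixed round shallow grey plastic spill dishes that differ only in width: 64 mm outside, well 56 mm across, 4 mm wall, 14 mm high to its rim (rounded, 16 mm), well floor 4 mm above its underside. Does not move. Origin at the centre of its underside, on the worktop.
- dish_s: Smallest of four fixed round shallow grey plastic spill dishes that differ only in width: 52 mm outside, well 44 mm across, 4 mm wall, 14 mm high to its rim (rounded, 16 mm), well floor 4 mm above its underside. Does not move. Origin at the centre of its underside, on the worktop.
- beaker: Empty open clear beaker, 46 mm wide, 58 mm high, loose; no part of the job, stays where it stands. Origin at the centre of its underside, z up along its axis; yaw has no meaning.
- spray_bottle: Slim white spray bottle with blue cap and blue band, 45 mm wide, 150 mm high, loose; no part of the job, stays where it stands, and is the tallest thing among the rest. It is the one on the open bench; a like bottle stands on top of the oven. Origin at the centre of its underside, z up along its axis; yaw has no meaning.
Things that resemble listed ones, but are neither listed nor needed, are in the scene too. What is shaped like the bottle_brown but yellow is not meant. Leave any pink look-alike of the bottle_white_blue alone.

How it is judged:
At the end, for the whole second after the job is handed in: Large white bottle in the widest dish, brown in the second widest, small white in the third, vial in the smallest: each standing on its dish's floor (underside 1 to 8 mm above the dish's, centres within 15 mm, tilt under 0.1 rad), released and at rest (horizontal distance between bottle_white_blue and dish_xl below 0.015 m and z of bottle_white_blue in the frame of dish_xl between 0.001 and 0.008 m and angle between each of bottle_white_blue, bottle_brown, bottle_white_red, vial_green's own z axis and vertical below 0.1 rad and linear speed of each of bottle_white_blue, bottle_brown, bottle_white_red, vial_green below 0.02 m/s and angular speed of each of bottle_white_blue, bottle_brown, bottle_white_red, vial_green below 0.5 rad/s and horizontal distance between bottle_brown and dish_l below 0.015 m and z of bottle_brown in the frame of dish_l between 0.001 and 0.008 m and horizontal distance between bottle_white_red and dish_m below 0.015 m and z of bottle_white_red in the frame of dish_m between 0.001 and 0.008 m and horizontal distance between vial_green and dish_s below 0.015 m and z of vial_green in the frame of dish_s between 0.001 and 0.008 m); the robot touches nothing.
It fails at once if a container is tipped over (more than about 45 degrees) (angle between any of bottle_white_blue, bottle_brown, bottle_white_red, vial_green's own z axis and vertical above 0.8 rad).
It fails at once if a container is dropped (falls free, faster than 0.7 m/s) ((contact force between bottle_white_blue and anything else below 0.01 N and linear speed of bottle_white_blue above 0.7 m/s) or (contact force between bottle_brown and anything else below 0.01 N and linear speed of bottle_brown above 0.7 m/s) or (contact force between bottle_white_red and anything else below 0.01 N and linear speed of bottle_white_red above 0.7 m/s) or (contact force between vial_green and anything else below 0.01 N and linear speed of vial_green above 0.7 m/s)).
It fails at once if the empty beaker is moved by more than 25 mm or knocked over (distance of beaker from where it was at the start of the episode above 0.025 m or angle between beaker's own z axis and vertical above 0.4 rad).
It fails at once if the spray bottle is moved by more than 25 mm or knocked over (distance of spray_bottle from where it was at the start of the episode above 0.025 m or angle between spray_bottle's own z axis and vertical above 0.4 rad).
It also fails if it takes over 112 s, if anything falls off the work surface, if the arm or the gripper's body presses on something with over 40 N, if the wrist force passes 120 N, or if a joint passes its speed limit or range.

## Working session

There is one attempt and no reset: what is moved stays moved. The work goes in short steps, each a Python script; the robot and the scene stay as the last script left them, time stands still between calls to the robot, and variables do not carry over. Pictures are saved under pics/ and viewed, at most 14 in all, crops included, and the job is handed in when it is done.

```bash
mkdir -p pics; cat > h.py <<'E'
import numpy as np, cv2
from rig import bot
def grab(name, f=None):
    d=bot.get_image(name)
    if f: cv2.imwrite('pics/'+f, d['image'][:,:,::-1])
    return d
E
python3 - <<'E'
from h import *
import pickle
for n in ('scene','top','wrist'):
    d=grab(n,n+'0.png'); print(n,d['mtx'].tolist(),d['k1'],d['origin'],d['attitude'])
    pickle.dump(d,open(n+'0.pkl','wb'))
print(bot.current_time_s(), bot.current_tcp_rot(), bot.current_width())
E
```

```text
scene [[581.7699362551157, 0.0, 329.09064081734755], [0.0, 581.7699362551157, 243.4993923228194], [0.0, 0.0, 1.0]] -0.18655777165725218 [-0.52801606 -0.5722466   0.9211996 ] [ 0.77405945 -0.44972635  0.22618422 -0.38395166]
top [[577.9048594630269, 0.0, 315.11846857716324], [0.0, 577.9048594630269, 242.88982019957888], [0.0, 0.0, 1.0]] -0.09114989276142604 [0.33450608 0.0265991  1.50117958] [ 0.70705003 -0.70453711  0.04542787 -0.0405467 ]
wrist [[373.2055675587798, 0.0, 316.67167594462455], [0.0, 373.2055675587798, 239.4465566798115], [0.0, 0.0, 1.0]] -0.011450932127628809 [0.12464399 0.61700313 0.37372258] [0.80091583 0.58032211 0.08599432 0.11985428]
0.15 [ 1.58206868e-01  9.87405878e-01 -4.68008842e-04 -1.11688784e-05] 0.9974538152403564
```

View pics/top0.png

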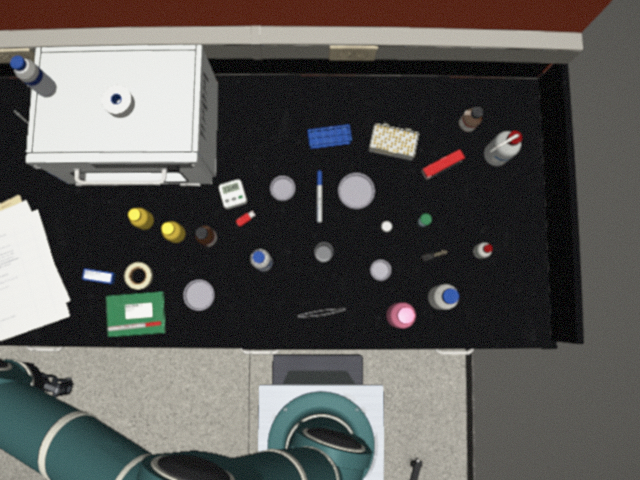

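View pics/scene0.png

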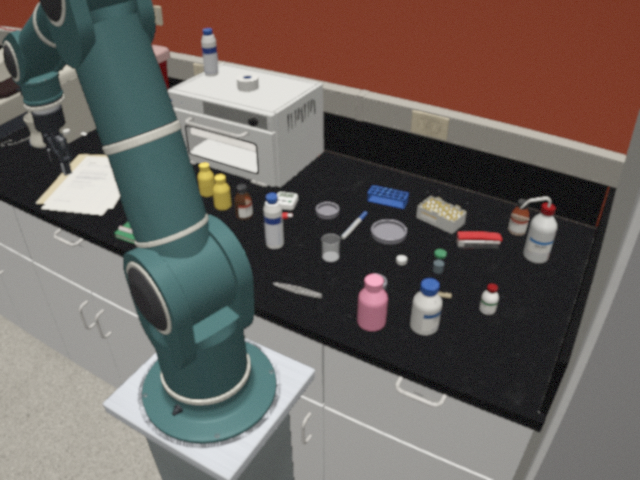

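```bash
cat >> h.py <<'E'
from scipy.spatial.transform import Rotation as R
def ray(d,px):
    p=cv2.undistortPoints(np.array(px,float).reshape(-1,1,2),d['mtx'],np.array([d['k1'],0,0,0.])).reshape(-1,2)
    v=R.from_quat(d['attitude']).apply(np.c_[p,np.ones(len(p))])
    return np.array(d['origin']),v/np.linalg.norm(v,axis=1)[:,None]
def onplane(d,px,z):
    o,v=ray(d,px); return o+v*((z-o[2])/v[:,2])[:,None]
def tri(d1,p1,d2,p2):
    o1,a=ray(d1,[p1]);o2,b=ray(d2,[p2]);a,b=a[0],b[0]
    s=np.linalg.lstsq(np.c_[a,-b],o2-o1,rcond=None)[0]
    q1,q2=o1+s[0]*a,o2+s[1]*b
    return (q1+q2)/2,np.linalg.norm(q1-q2)
def mask(d,kind):
    h=cv2.cvtColor(d['image'],cv2.COLOR_RGB2HSV).astype(int);H,S,V=h[...,0],h[...,1],h[...,2]
    m={'blue':(H>100)&(H<130)&(S>130)&(V>60),'red':((H<8)|(H>170))&(S>130)&(V>80),'green':(H>60)&(H<90)&(S>90)&(V>50),
       'dish':(S<50)&(V>95),'brown':((H<20)|(H>170))&(S>40)&(V>30)&(V<110)}[kind]
    return m.astype(np.uint8)
def blob(d,kind,seed,r=30,which='near'):
    m=mask(d,kind);x,y=seed;w=np.zeros_like(m);w[max(0,y-r):y+r,max(0,x-r):x+r]=1
    c,_=cv2.findContours(m*w,cv2.RETR_EXTERNAL,cv2.CHAIN_APPROX_NONE)
    return max(c,key=cv2.contourArea)
E
python3 - <<'E'
from h import *
import pickle
T=pickle.load(open('top0.pkl','rb'));S=pickle.load(open('scene0.pkl','rb'))
print('DISH')
for s in [(356,190),(283,188),(199,295),(381,270)]:
    c=blob(T,'dish',s); P=onplane(T,c.reshape(-1,2),.015)
    (x,y),r=cv2.minEnclosingCircle(P[:,:2].astype(np.float32)); 
    e=cv2.fitEllipse(c); ctr=onplane(T,[e[0]],.015)[0]
    print(s,'px',np.round(e[0],1),'ctr',ctr[:2].round(4),'mec',round(x,4),round(y,4),'dia',round(2*r,4))
print('CAPS')
def ctr(c): m=cv2.moments(c); return (m['m10']/m['m00'],m['m01']/m['m00'])
for n,k,t,s,z in [('wb','blue',(450,296),(430,287),.115),('wr','red',(487,247),(492,290),.066),('vial','green',(425,220),(440,254),.054),('spray','blue',(258,258),(272,200),.14)]:
    a=ctr(blob(T,k,t,14));b=ctr(blob(S,k,s,12)); p,g=tri(T,a,S,b); print(n,np.round(a,1),np.round(b,1),p.round(4),'gap',g.round(4),onplane(T,[a],z)[0].round(4))
for n,t,s,z in [('brown cap',(205,238),(243,189),.09),('beaker',(323,252),(331,249),.03),('pink cap',(404,315),(374,283),.115),('whitecap',(387,226),(401,260),.01)]:
    p,g=tri(T,t,S,s);print(n,p.round(4),g.round(4),onplane(T,[t],z)[0].round(4))
a=cv2.resize(T['image'][180:340,180:300],None,fx=3,fy=3,interpolation=2)
b=cv2.resize(T['image'][180:340,365:505],None,fx=3,fy=3,interpolation=2)
cv2.imwrite('pics/crop.png',np.hstack([a,b])[:,:,::-1])
E
```

```text
DISH
(356, 190) px [356.  190.4] ctr [ 0.6553 -0.0902] mec 0.6553 -0.0904 dia 0.0968
(283, 188) px [282.2 187.7] ctr [0.6617 0.1035] mec 0.662 0.1035 dia 0.0666
(199, 295) px [198.3 294.7] ctr [0.3809 0.3165] mec 0.381 0.3163 dia 0.0808
(381, 270) px [380.3 269.7] ctr [ 0.4473 -0.1518] mec 0.4476 -0.1522 dia 0.0548
CAPS
wb [450.6 295.7] [429.4 285.6] [ 0.3767 -0.3077  0.1179] gap 0.0021 [ 0.3773 -0.3094  0.115 ]
wr [487.9 248. ] [492.  287.1] [ 0.4982 -0.418   0.0682] gap 0.0019 [ 0.4988 -0.4196  0.066 ]
vial [425.8 218.5] [439.8 253.2] [ 0.5746 -0.2641  0.0535] gap 0.0023 [ 0.5751 -0.265   0.054 ]
spray [258.3 256.6] [271.  197.2] [0.467  0.1527 0.141 ] gap 0.0022 [0.4678 0.1519 0.14  ]
brown cap [0.5185 0.2859 0.0967] 0.0042 [0.5181 0.2889 0.09  ]
beaker [ 0.4921 -0.004   0.0215] 0.0007 [ 0.491  -0.0035  0.03  ]
pink cap [ 0.3318 -0.1975  0.1116] 0.0025 [ 0.3311 -0.1958  0.115 ]
whitecap [ 0.5622 -0.1706  0.0038] 0.0035 [ 0.5621 -0.1713  0.01  ]
```

View pics/crop.png

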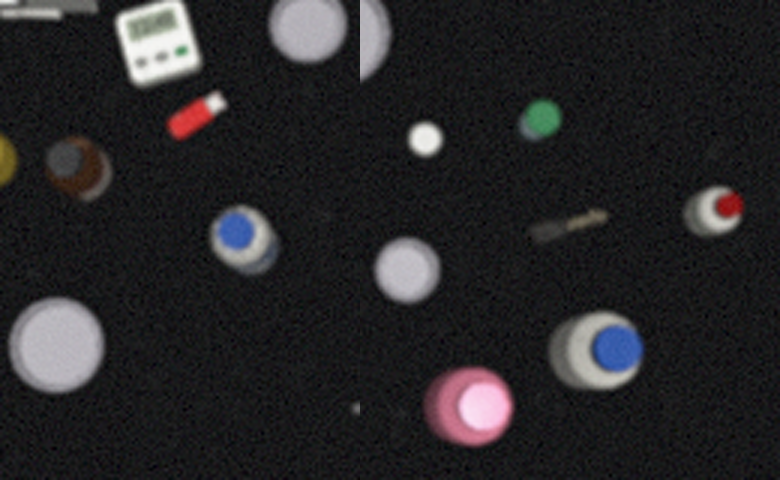

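The two-panel crop shows the candidates. On the left, the brown bottle has its dark cap at top px (202,233), between the yellow look-alike (172,232) and the spray bottle (259,257). On the right are:
- the vial, green cap at (426,219)
- the red-capped bottle at (488,248)
- the large white bottle, blue cap at (451,296)
- the pink look-alike at (404,315), which is not meant

The other brown bottle, at (471,119), is the fixed one at the back right. The measured dish diameters of 97, 81, 67 and 55 mm match xl (356,190), l (198,295), m (282,188) and s (380,270).

Next I check reach and take wrist views for a second measurement.

```bash
cat >> h.py <<'E'
def q(a): return (R.from_euler('z',a,degrees=True)*R.from_euler('x',180,degrees=True)).as_quat()
E
python3 - <<'E'
from h import *
import pickle
pts=dict(brown=(.518,.287,.08),dl=(.381,.3165,.083),wr=(.498,-.418,.06),dm=(.662,.1035,.06),vial=(.575,-.264,.035),ds=(.447,-.152,.035),wb=(.377,-.308,.1),dxl=(.655,-.09,.1),wbu=(.377,-.308,.25),high=(.45,.3,.28))
for n,p in pts.items():
    print(n,[a for a in range(-180,180,30) if bot.inverse_kinematics(p,q(a)) is not None])
for a in (90,60,120,150): print(a,np.round(bot.inverse_kinematics((.45,.3,.28),q(a)),2))
bot.move_ptp((.45,.30,.28),q(120))
d=grab('wrist','w1.png'); pickle.dump(d,open('w1.pkl','wb')); print(bot.current_time_s(),d['origin'],np.round(bot.current_joint_pos(),2))
E
```

```text
brown [-180, -150, -120, -90, -60, -30, 0, 30, 60, 90, 120, 150]
dl [-180, -150, -120, -90, -60, -30, 0, 30, 60, 90, 120, 150]
wr [-180, -150, -120, -90, -60, -30, 0, 30, 60, 90, 120, 150]
dm [-180, -150, -120, -90, -60, -30, 0, 30, 60, 90, 120, 150]
vial [-180, -150, -120, -90, -60, -30, 0, 30, 60, 90, 120, 150]
ds [-180, -150, -120, -90, -60, -30, 0, 30, 60, 90, 120, 150]
wb [-180, -150, -120, -90, -60, -30, 0, 30, 60, 90, 120, 150]
dxl [-180, -150, -120, -90, -60, -30, 0, 30, 60, 90, 120, 150]
wbu [-180, -150, -120, -90, -60, -30, 0, 30, 60, 90, 120, 150]
high [-180, -150, -120, -90, -60, -30, 0, 30, 60, 90, 120, 150]
90 [-0.97  0.23  0.38  1.78 -0.09  1.15 -0.56]
60 [-1.03  0.24  0.45  1.78 -0.11  1.15 -1.06]
120 [-0.89  0.23  0.29  1.77 -0.07  1.15 -0.06]
150 [-0.81  0.22  0.2   1.77 -0.05  1.15  0.45]
1.6583 [0.41188125 0.36582836 0.4227343 ] [-0.89  0.23  0.29  1.77 -0.07  1.15 -0.06]
```

View pics/w1.png

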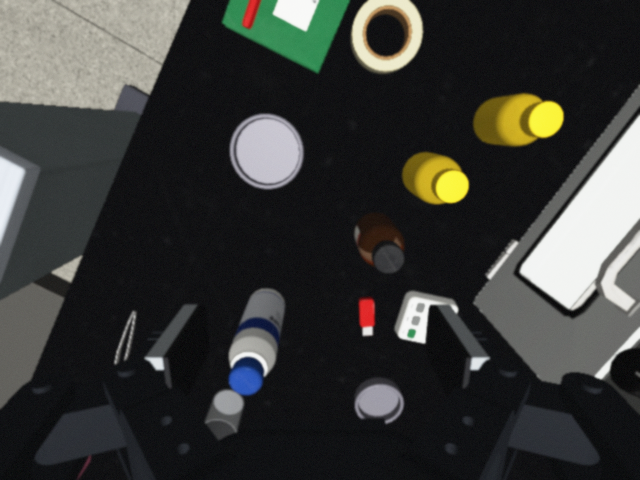

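The wrist view shows dish_l at (267,151), the brown bottle's cap at (389,258), dish_m at (379,402) and the spray bottle's cap at (246,377). I triangulate these against the top view and then act.

```bash
cat >> h.py <<'E'
def circ(d,c,z):
    P=onplane(d,c.reshape(-1,2),z); (x,y),r=cv2.minEnclosingCircle(P[:,:2].astype(np.float32)); return np.array([x,y]),2*r
def capblob(d,seed,r):
    # dark grey cap disc on brown: low saturation, mid value
    x,y=seed; im=d['image'].astype(int); m=((im.max(2)-im.min(2)<14)&(im.max(2)>42)&(im.max(2)<130)).astype(np.uint8)
    m=cv2.morphologyEx(m,cv2.MORPH_OPEN,np.ones((3,3),np.uint8)); w=np.zeros_like(m); cv2.circle(w,(x,y),r,1,-1)
    c,_=cv2.findContours(m*w,cv2.RETR_EXTERNAL,cv2.CHAIN_APPROX_NONE); return max(c,key=cv2.contourArea)
E
python3 - <<'E'
from h import *
import pickle
T=pickle.load(open('top0.pkl','rb'));S=pickle.load(open('scene0.pkl','rb'));W=pickle.load(open('w1.pkl','rb'))
cl=blob(W,'dish',(267,151),45); eW=cv2.fitEllipse(cl); cT=blob(T,'dish',(199,295)); eT=cv2.fitEllipse(cT)
print('dish_l',eW[0],tri(W,eW[0],T,eT[0]),circ(W,cl,.016))
a=capblob(W,(389,258),20); b=capblob(T,(202,233),8)
eA=cv2.minEnclosingCircle(a);eB=cv2.minEnclosingCircle(b)
print('brown',eA,eB,tri(W,eA[0],T,eB[0]),circ(W,a,.098),circ(T,b,.098))
print('spray check',onplane(W,[(245,378)],.145))
E
```

```text
dish_l (266.1103210449219, 150.98509216308594) (array([0.37957805, 0.31638128, 0.0176241 ]), np.float64(0.0025518532693942025)) (array([0.37886265, 0.31557307]), 0.0782926082611084)
brown ((388.1761474609375, 258.3039855957031), 15.277775764465332) ((201.19444274902344, 232.63888549804688), 6.050943374633789) (array([0.53006086, 0.29740572, 0.09431057]), np.float64(0.0017871224374639374)) (array([0.52834809, 0.29748306]), 0.028285745531320572) (array([0.53050262, 0.29683465]), 0.030448950827121735)
spray check [[0.46406247 0.15090186 0.145     ]]
```

```bash
cat >> h.py <<'E'
def pick(xy,zt,a,up):
    x,y=xy
    bot.move_ptp((x,y,up),q(a))
    hit=bot.move_linear((x,y,zt),max_speed=.12,until_force=10)
    bot.gripper_close()
    print('pick hit',hit,'w',round(bot.current_width(),3),'F',bot.current_grip_force(),bot.current_ee_pos().round(4) if hasattr(bot.current_ee_pos(),'round') else bot.current_ee_pos())
def place(xy,zt,a,zc,via=()):
    """zt: TCP height at the pick; zc: carry TCP height"""
    p=bot.current_ee_pos(); bot.move_linear((p[0],p[1],zc),max_speed=.15)
    f=bot.current_contact_force(); print('lifted w',round(bot.current_width(),3),'F',bot.current_grip_force(),'fz',np.round(f,2))
    for v in via: bot.move_linear((v[0],v[1],zc),ori=q(a),max_speed=.2)
    bot.move_linear((xy[0],xy[1],zc),ori=q(a),max_speed=.2)
    bot.move_linear((xy[0],xy[1],zt+.004+.012),max_speed=.12)
    hit=bot.move_linear((xy[0],xy[1],zt+.004-.003),max_speed=.015,until_force=3)
    print('down',hit,np.round(bot.current_ee_pos(),4),'expected z',zt+.004)
    bot.pause(.2)
def release(zup):
    bot.open(); bot.pause(.2); p=bot.current_ee_pos(); bot.move_linear((p[0],p[1],zup),max_speed=.15)
    print('t',bot.current_time_s())
E
python3 - <<'E'
from h import *
pick((.529,.297),.079,90,.2)
place((.3795,.316),.079,90,.15)
d=grab('wrist','w2.png')
E
```

```text
pick hit False w 0.315 F 58.705008029937744 [0.5292 0.2972 0.0794]
lifted w 0.32 F 59.15341794490814 fz [ 0.12 -0.01 -1.45]
down True [0.3795 0.3162 0.0834] expected z 0.083
```

View pics/w2.png

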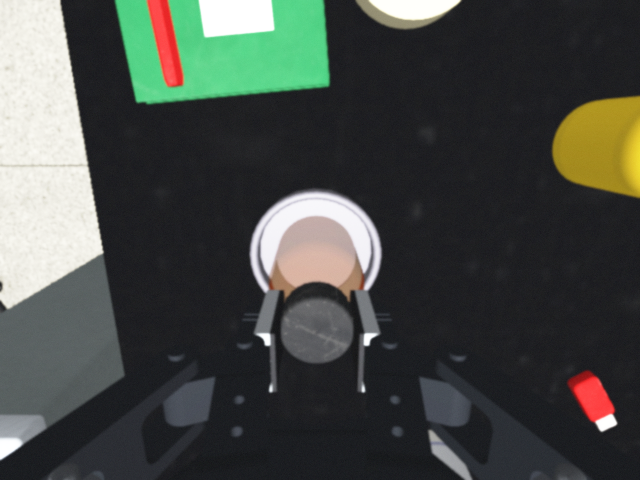

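The brown bottle is upright inside the dish_l rim, with its cap at (318,322) and the dish centred near (316,250). The contact height matches the expected one. I release it and look at the right-hand side.

```bash
python3 - <<'E'
from h import *
import pickle
release(.26)
bot.move_ptp((.58,-.27,.3),q(150))
d=grab('wrist','w3.png'); pickle.dump(d,open('w3.pkl','wb')); print(bot.current_time_s(),d['origin'],np.round(bot.current_joint_pos(),2))
E
```

```text
t 9.1833
11.45 [ 0.51595912 -0.23190141  0.44283472] [-0.21  0.51  0.87  1.51 -0.4   1.3   1.75]
```

View pics/w3.png

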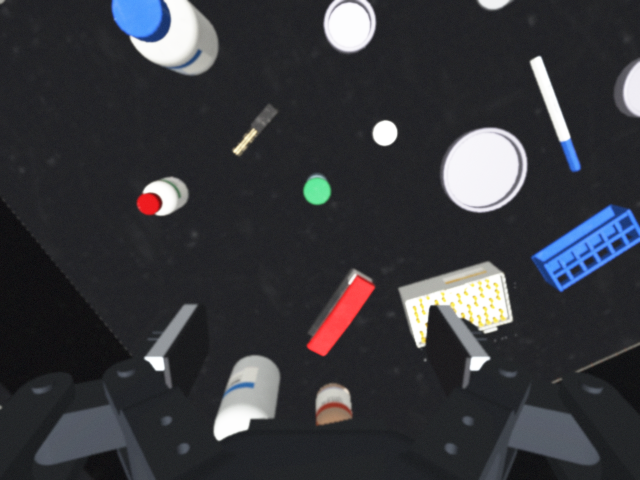

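This view shows the red cap (149,203), green cap (317,190), blue cap (140,14), dish_s (350,24), dish_xl (484,169) and part of dish_m at the right edge (635,88). I triangulate all of them against the top view.

```bash
python3 - <<'E'
from h import *
import pickle
T=pickle.load(open('top0.pkl','rb'));W=pickle.load(open('w3.pkl','rb'));W1=pickle.load(open('w1.pkl','rb'))
for n,w,r,t in [('s',(350,24),35,(381,270)),('xl',(484,169),50,(356,190))]:
    a=blob(W,'dish',w,r);b=blob(T,'dish',t);ea=cv2.fitEllipse(a)[0];eb=cv2.fitEllipse(b)[0]
    print('dish',n,ea,tri(W,ea,T,eb)[0].round(4),tri(W,ea,T,eb)[1].round(4),circ(W,a,.016))
a=blob(W1,'dish',(379,402),30);ea=cv2.fitEllipse(a)[0];eb=cv2.fitEllipse(blob(T,'dish',(283,188)))[0]
print('dish m',ea,tri(W1,ea,T,eb),circ(W1,a,.016))
for n,k,w,r,t,z in [('red','red',(149,203),20,(488,248),.072),('vial','green',(317,190),22,(426,219),.06),('wb','blue',(140,16),35,(451,296),.125)]:
    a=blob(W,k,w,r);b=blob(T,k,t,14)
    ea=cv2.minEnclosingCircle(a)[0];eb=cv2.minEnclosingCircle(b)[0];p,g=tri(W,ea,T,eb)
    print(n,np.round(ea,1),np.round(eb,1),p.round(4),g.round(4),circ(W,a,z),circ(T,b,z))
E
```

```text
dish s (349.2774963378906, 24.372173309326172) [ 0.4467 -0.1525  0.0137] 0.0017 (array([ 0.44594118, -0.15274383]), 0.05476240813732147)
dish xl (484.3044738769531, 169.33526611328125) [ 0.654  -0.0899  0.0135] 0.0034 (array([ 0.65266293, -0.09109499]), 0.09810145944356918)
dish m (378.68621826171875, 401.8979797363281) (array([0.66179499, 0.10320755, 0.01032657]), np.float64(0.002051432798484939)) (array([0.65948629, 0.10322215]), 0.06556104123592377)
red [148.1 202.9] [487.8 247.9] [ 0.4966 -0.4146  0.0779] 0.0025 (array([ 0.49565122, -0.4164975 ]), 0.026179514825344086) (array([ 0.49848786, -0.41721529]), 0.022629236802458763)
vial [316.6 190.9] [425.4 218.9] [ 0.5739 -0.2646  0.0511] 0.0017 (array([ 0.57192743, -0.26406491]), 0.030483145266771317) (array([ 0.57330465, -0.26290712]), 0.03253486007452011)
wb [138.5  16. ] [450.9 296. ] [ 0.3764 -0.3099  0.1181] 0.0012 (array([ 0.37841392, -0.30698201]), 0.045077983289957047) (array([ 0.3764216 , -0.30757526]), 0.039761368185281754)
```

```bash
python3 - <<'E'
from h import *
pick((.497,-.416),.058,90,.2)
place((.661,.103),.058,90,.16)
d=grab('wrist','w4.png')
if bot.current_width()>.15:
    release(.2)
    pick((.573,-.264),.037,90,.2)
    place((.4465,-.1525),.037,90,.13)
    d2=grab('wrist')
    cv2.imwrite('pics/w45.png',np.hstack([cv2.resize(i['image'],(400,300)) for i in (d,d2)])[:,:,::-1])
E
```

```text
pick hit False w 0.242 F 58.52708101272583 [ 0.497  -0.4162  0.0583]
lifted w 0.238 F 58.69081914424896 fz [-0.58 -0.18 -0.78]
down True [0.661  0.1029 0.0623] expected z 0.062
t 21.7
pick hit False w 0.307 F 58.87405213754391 [ 0.5731 -0.2641  0.0373]
lifted w 0.305 F 58.929600873962045 fz [-0.19 -0.75 -0.16]
down True [ 0.4465 -0.1527  0.0412] expected z 0.040999999999999995
```

View pics/w45.png

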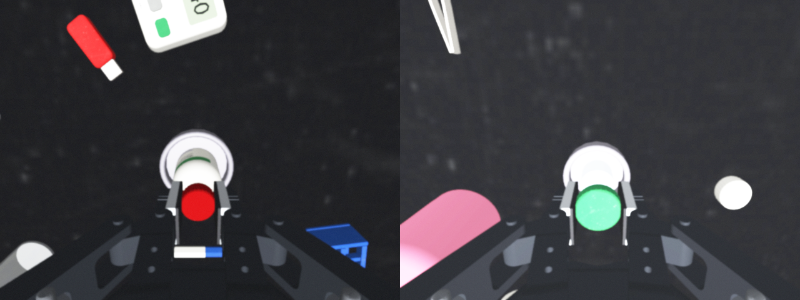

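The left panel shows the red-capped bottle upright in dish_m, with its cap at (198,203). The right panel shows the vial upright in dish_s, with its cap at (598,207). Both touched down at the expected height. Next is the large bottle.

```bash
python3 - <<'E'
from h import *
release(.26)
pick((.377,-.308),.101,90,.22)
place((.6535,-.0903),.101,90,.18)
d=grab('wrist'); w=bot.current_width()
if w>.3:
    release(.28)
    bot.move_ptp((.3,.5,.3),q(90)) 
t=grab('top'); cv2.imwrite('pics/fin.png',np.hstack([cv2.resize(d['image'],(400,300)),cv2.resize(t['image'][150:330,180:420],(400,300))])[:,:,::-1])
print(bot.current_time_s())
E
```

```text
t 31.175
pick hit False w 0.433 F 59.013344049453735 [ 0.3771 -0.3083  0.1014]
lifted w 0.435 F 60.19501090049744 fz [ 0.21  0.15 -1.92]
down True [ 0.6535 -0.0905  0.1055] expected z 0.10500000000000001
t 39.9083
42.4
```

View pics/fin.png

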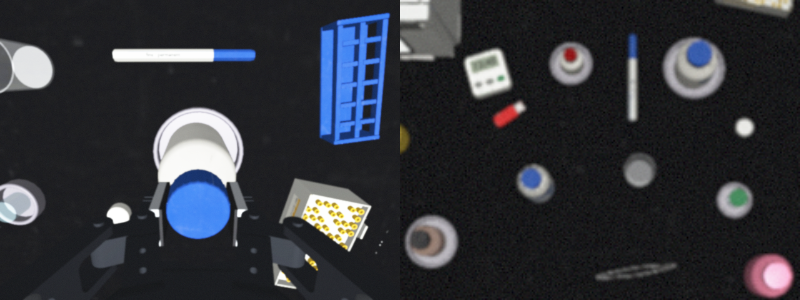

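The left panel shows the blue-capped bottle centred in dish_xl. The right panel shows all four containers upright in their dishes, with the beaker (640,170) and spray bottle (535,182) undisturbed. I check the offsets numerically, then hand in.

```bash
python3 - <<'E'
from h import *
import pickle
T=grab('top');T0=pickle.load(open('top0.pkl','rb'))
def px(xyz):
    p=R.from_quat(T['attitude']).inv().apply(np.array(xyz)-T['origin']);return cv2.projectPoints(p.reshape(1,3),np.zeros(3),np.zeros(3),T['mtx'],np.array([T['k1'],0,0,0.]))[0].ravel()
ok=True
for n,k,c,z in [('wb','blue',(.6535,-.0903),.129),('wr','red',(.661,.103),.076),('vial','green',(.4465,-.1525),.064),('brown',None,(.3795,.316),.102)]:
    s=tuple(px((*c,z)).round().astype(int))
    b=blob(T,k,s,12) if k else capblob(T,s,8)
    xy,d=circ(T,b,z); e=np.linalg.norm(xy-c); ok&=e<.01; print(n,xy.round(4),'off',e.round(4),'dia',round(d,4))
m=[cv2.minEnclosingCircle(blob(i,'blue',(258,257),14))[0] for i in (T0,T)]; print('spray',m)
print('beaker diff',np.abs(T0['image'][235:270,308:340].astype(int)-T['image'][235:270,308:340]).mean(),'force',np.round(bot.current_contact_force(),2))
if ok: print(bot.job_done())
E
```

```text
wb [ 0.6517 -0.09  ] off 0.0018 dia 0.0358
wr [0.662  0.1023] off 0.0013 dia 0.0191
vial [ 0.4477 -0.1516] off 0.0015 dia 0.0234
brown [0.3808 0.3182] off 0.0026 dia 0.0321
spray [(258.1538391113281, 256.69232177734375), (258.0737609863281, 256.827880859375)]
beaker diff 5.019345238095238 force [-0.22  0.13 -0.31]
the job is handed in; nothing more can be done
None
```

All four containers stand upright and released in their matching dishes, within about 3 mm of centre by the top camera; the spray bottle and beaker show no movement, and the job was handed in at about 42 s.

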